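# Point-and-check before a urine strip is read

## Robot

A 7-joint arm with a two-finger parallel gripper is mounted at the origin on the work surface. World frame = base frame: x ahead of the robot, y to its left, z up, the work surface at z = 0. Lengths are in m, angles in rad, forces in N, time in s.
With the tool pointing down it reaches from about 0.4 to 0.9 m from the base axis. Payload 5.5 kg.
Tool frame: the origin (TCP) lies midway between the tips of the shut fingers; the grasp point (between the pads) lies 19 mm behind it; z points along the fingers, y is the direction in which the jaws open and shut (so a half turn about z gives the same grasp; the last joint's range is limited). The gripper opens to 85 mm and grips with 20 to 120 N. Pads are 22 mm wide; open, the fingers measure 114 mm over their backs; the gripper's body (76 mm by 85 mm) begins 54 mm behind the grasp point. The pads swing forward as they close: fully open they stand 13 mm farther back than shut.
Start: joints at [1.53, 0.501, -0.427, 1.55, 0.221, 1.138, -0.21], TCP at [0.194, -0.62, 0.231] pointing down, gripper open.
Joint ranges: [-2.88, 2.88], [-0.31, 2.03], [-1.54, 1.56], [0.2, 2.42], [-1.41, 4.55], [0.19, 2.02], [-2.57, 2.57]. Speed limits (rad/s): [2.57, 2.57, 3.14, 3.14, 3.14, 3.14, 3.14].

## Interface

Orientations are given as a unit quaternion [x, y, z, w].
In Python, from bench import monitor, snapshot, hand_in gives the robot as it stands. The module is installed in compiled form; this text tells all that it offers.
- The arm moves only by the shell command python3 -m crank 'ROWS' [FORCE]. ROWS is JSON, a list of rows, each an object with "rot": the turn, a rotation vector about the tool's x, y, z in units of 6 degrees (1.0 is 6 degrees), a list of three; "translation": the shift along the tool's x, y, z in units of 30 mm (1.0 is 30 mm), a list of three; "gripper": the opening, from -1 (shut) to 1 (fully open). In form: [{"rot": [rx, ry, rz], "translation": [dx, dy, dz], "gripper": gripper}, ...]. A call has 1 to 12 rows; each row shifts and turns the commanded pose from where the row before left it, along the tool's axes as they then stand; what a row does not reach is not made up. A row lasts 1/10 s, in which the tool goes at most 50 mm and 8.59 degrees, less where a joint would pass 70% of its speed; a pose out of reach is approached as far as the arm can. A call is refused whole if a number of a shift passes 1 or a number of a turn 1, either way. A call with a gripper value outside its range is refused whole. The fingers move at their own pace and stop on an object; FORCE is the grip in N (left out, the last holds). Time passes only in rows, so rows that do not move let the fingers close. It gives the time, the measured TCP pose, the force and the opening at its end, in the units of the state.
- monitor.read_state(): the state, without advancing time (a new reading comes with each control period).
- snapshot(name): name is "side" or "top" or "wrist"; returns a dict with "img" (400x640x3 uint8, red, green, blue), "range_z" (400x640 float32, m along the optical axis (not along the pixel's ray), 0 where there is no reading), "fov_y" (degrees; the focal length in pixels is half the picture's height over the tangent of half this angle, whatever the lens; pixels are square), "cx", "cy" (the principal point, pixels), "k1" (the pictures are not rectified: a ray, as slopes to the right and down, at radius r is drawn at 1 + k1 r^2 times it, then the intrinsics apply), "pose" (4x4, takes a point from camera to world coordinates); the wrist camera has in their place "mount" (4x4, takes a point from camera to tool coordinates, whose origin is the TCP and whose axes are the flange's). Camera axes: x right, y up, looking along -z (the intrinsics and any distortion apply to the point x, -y, -z); pixel columns grow to the right and rows downward; lengths in m; the calibration is good to about 2 mm. A picture is of the moment at which its call begins: read the wrist's pose just before it.
- hand_in(): hands the job in, once; it reports no verdict.
The state is a dict: "time_s": time; "joint_positions": joint angles; "dq": joint speeds; "joint_torque": joint torques, N m; "tool_pos": TCP position; "eef_rot": TCP orientation; "wrist_force": force on the tool from outside, world axes, zero at the start; "ft_torque": the same for the moment, N m; "opening": finger opening in m.
Only numpy, scipy, OpenCV 4.12 (cv2) and the standard library are available. Lean on these libraries where they do the work, as an engineer would, in place of code of your own. Each camera call takes 0.05 s, during which the arm holds its last target. There are 200 camera calls.

## Task

Do the point-and-check before the strip is read: point straight down at the slim sample bottle that stands among the wide cups on the steel tray, fingertips a couple of centimetres above its cap, and stay there for two seconds; then point in the same way at the test strip lying on the reader's open tray, again for two seconds. After that push the reader's tray fully home and come clear. Touch neither the samples nor the strip, take care not to point at one of the wide cups, and leave everything else where it stands.

Things in the scene. Friction and masses are not known exactly. Their poses are not given: they have to be found in the camera images.
- slim_bottle: The sample to point at: slim upright white sample bottle with a screw cap, 31 mm across the cap, 27 mm across the body, 95 mm high, 40 g, loose; the only slim one on the steel tray, at any of its four places. Origin at the centre of its underside, z up.
- slim_top (a point): Centre of the top of the slim bottle's cap, 95 mm above the bottle's underside.
- cup1: One of three alike wide screw-lidded specimen cups (bystanders), white, 65 mm over the lid, 72 mm high; origin at the centre of its underside, z up. Loose, 80 g.
- cup2: One of three alike wide screw-lidded specimen cups (bystanders), white, 65 mm over the lid, 72 mm high; origin at the centre of its underside, z up. Loose, 80 g.
- cup3: One of three alike wide screw-lidded specimen cups (bystanders), white, 65 mm over the lid, 72 mm high; origin at the centre of its underside, z up. Loose, 80 g.
- cup1_top (a point): Centre of the lid top of cup1, 72 mm above its underside.
- cup2_top (a point): Centre of the lid top of cup2, 72 mm above its underside.
- cup3_top (a point): Centre of the lid top of cup3, 72 mm above its underside.
- sample_tray: Fixed dark steel specimen tray on which the four samples stand, 220 mm (its x) by 270 mm (its y), rim 18 mm high, floor 4 mm above the counter. Origin at the centre of its underside.
- reader: Urine strip reader: fixed low white desktop instrument, 240 mm deep (its x), 170 mm wide (its y); front face 50 mm high at 120 mm to -x of the origin, then a sloping panel with a display up to 98 mm high at the middle, with a green cover on top. Origin at the centre of its underside; its front, with the tray, looks along its own -x, roughly towards the robot.
- strip_tray (a joint): How far the reader's strip tray is slid out of the front, m: 0 is fully home, 0.095 is the stop when open; it starts 0.075 to 0.095 out. It slides along the reader's x axis: pushing its front along the reader's +x takes it home. It resists with about 1.5 N, stays where it is left, and stops hard at 0.
- tray_front (a point): Centre of the front (outer) face of the tray's white front plate, the face to push; the plate is 90 mm wide, 12 mm thick and reaches from 6 to 34 mm above the counter; this point is 20 mm above the counter and, with the tray home, 132 mm to -x of the reader's origin. Behind the plate the grey tray is 60 mm wide, its rails 28 mm above the counter.
- strip: White test strip with a row of small coloured pads, 80 mm long (along its x, which is the reader's x), 6 mm wide, 2 mm thick, lying fixed along the middle of the tray. Origin at the centre of its underside, 24 mm above the counter and 58 mm behind the front face of the tray. It travels with the tray.
- strip_vial: Bystander: round metal jar with a white lid, 42 mm across, 88 mm high, loose on the counter. Origin at the centre of its underside.
- timer: Bystander: flat grey lab timer, 60 x 68 x 16 mm, lying loose on the counter. Origin at the centre of its underside.
- control_bottle: Bystander: small brown glass bottle with a black cap, 28 mm across, 55 mm high, loose on the counter. Origin at the centre of its underside.
There are look-alikes about, which are no part of the job. Leave any black or orange look-alike of the slim_bottle alone.

How it is judged:
By the outcome, as a careful person would: the job done as asked, in the order asked, and still so for the second after the job is handed in, with the robot touching nothing.
It also fails if it takes over 58 s, if anything falls off the work surface, if the arm or the gripper's body presses on something with over 40 N, if the wrist force passes 120 N, or if a joint passes its speed limit or range.

## Working session

There is one attempt and no reset: what is moved stays moved. The work goes in short steps, Python scripts to look and compute and a shell command to move; the robot and the scene stay as the last step left them, time stands still between calls to the robot, and variables do not carry over. Pictures are saved under pics/ and viewed, about 8 in all and at most 12, crops included, and the job is handed in when it is done.

```bash
mkdir -p pics; cat > h.py <<'E'
import numpy as np, cv2
from bench import monitor, snapshot
from scipy.spatial.transform import Rotation as R
def T():
    s=monitor.read_state(); M=np.eye(4); M[:3,:3]=R.from_quat(s["eef_rot"]).as_matrix(); M[:3,3]=s["tool_pos"]; return M
def shot(n,save=None):
    t=T(); d=snapshot(n); d["P"]=t@d["mount"] if n=="wrist" else d["pose"]
    if save: cv2.imwrite(save,d["img"][:,:,::-1])
    return d
def rays(d,uv):
    f=200/np.tan(np.radians(d["fov_y"]/2)); K=np.array([[f,0,d["cx"]],[0,f,d["cy"]],[0,0,1.]])
    return cv2.undistortPoints(np.float64(uv).reshape(-1,1,2),K,np.array([d["k1"],0,0,0.]))[:,0]
def plane(d,uv,z):
    s=rays(d,uv); c=np.c_[s[:,0],-s[:,1],-np.ones(len(s))]@d["P"][:3,:3].T; o=d["P"][:3,3]
    return o+c*((z-o[2])/c[:,2])[:,None]
def cloud(d):
    v,u=np.mgrid[:400,:640]; s=rays(d,np.c_[u.ravel(),v.ravel()]); z=d["range_z"].ravel()[:,None]
    p=np.c_[s[:,:1],-s[:,1:],-np.ones((len(s),1))]*z
    p=p@d["P"][:3,:3].T+d["P"][:3,3]; p[z[:,0]==0]=np.nan; return p.reshape(400,640,3)
E
python3 - <<'E'
from h import *
for n in("top","side"):
    d=shot(n,f"pics/{n}.png"); print(n,d["fov_y"],d["k1"],d["P"].round(3).tolist())
s=monitor.read_state(); print(s)
E
```

```text
top 46.6301550531898 -0.08468915927900912 [[0.009, 0.995, -0.096, 0.413], [-1.0, 0.007, -0.014, 0.024], [-0.014, 0.096, 0.995, 1.493], [0.0, 0.0, 0.0, 1.0]]
side 48.178659100776905 -0.07502987231645235 [[0.985, 0.123, -0.12, 0.396], [-0.17, 0.605, -0.778, -0.91], [-0.024, 0.787, 0.617, 0.827], [0.0, 0.0, 0.0, 1.0]]
{'time_s': 0.1, 'joint_positions': array([ 1.53021646,  0.50178324, -0.42685905,  1.5513594 ,  0.22082299,
        1.13828709, -0.21028334]), 'dq': array([-0.00075528, -0.00224299,  0.0011127 , -0.00242954, -0.00168013,
        0.00075641,  0.00042092]), 'joint_torque': array([-1.04241661e-02, -5.70806658e+01, -5.83815873e+00, -2.81747603e+01,
        1.04746330e-02,  5.52774160e-03,  7.22345771e-05]), 'tool_pos': array([ 0.19423417, -0.61964078,  0.23034354]), 'eef_rot': array([ 9.88477216e-01,  1.51367130e-01, -9.77524225e-05, -8.80908540e-04]), 'wrist_force': array([-0.54914085,  0.08093437, -0.71292933]), 'ft_torque': array([-0.0143267 , -0.02179857, -0.02274965]), 'opening': 0.08545044687252708}
```

View pics/top.png

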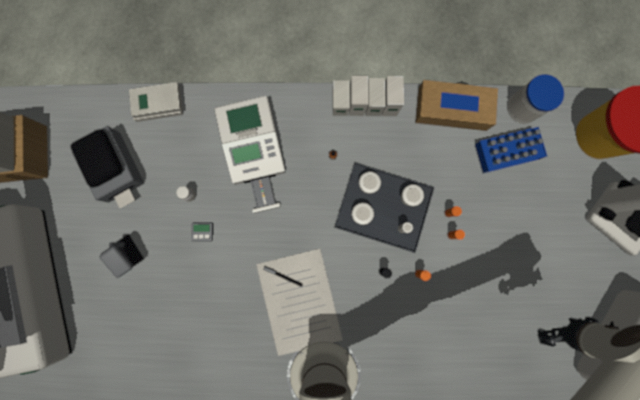

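View pics/side.png

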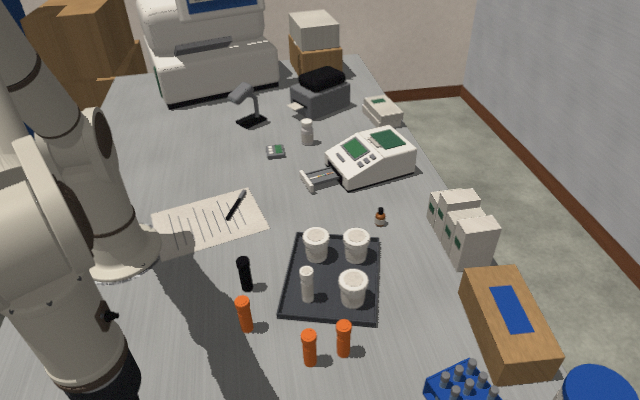

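The top view shows four white samples on the dark tray: wide lids at (370,182), (413,195) and (363,213), and a small one at (407,228), which is upright and slim in the side view at (307,285). Three orange look-alikes and one black one stand off the tray. The slim white one fits the description. The reader's tray front is at about (266,207) in the top view.

```bash
python3 - <<'E'
from h import *
d=shot("top"); c=cloud(d); im=d["img"]; g=im.min(2).astype(np.uint8)
def blobs(m,u0,u1,v0,v1):
    n,l,s,ce=cv2.connectedComponentsWithStats(m[v0:v1,u0:u1].astype(np.uint8)); 
    return [(ce[i]+[u0,v0],s[i],np.argwhere(l==i)[:,::-1]+[u0,v0]) for i in range(1,n) if s[i,4]>25]
for ce,s,p in blobs(g>150,335,436,162,252):
    z=np.nanmedian(c[p[:,1],p[:,0],2]); h=.076 if s[4]>150 else .099
    print("sample",ce.round(1),s[4],"depth z",z.round(3),plane(d,[ce],h).round(4))
# front plate / strip
for (nm,u0,u1,v0,v1) in (("plate",245,290,200,216),):
  for ce,s,p in blobs(g>140,u0,u1,v0,v1):
    b=cv2.minAreaRect(p.astype(np.float32)); print(nm,ce,s,b,np.nanmedian(c[p[:,1],p[:,0],2]))
    q=plane(d,cv2.boxPoints(b),.034); print(q.round(4))
# reader body white outline
for ce,s,p in blobs((c[:,:,2]>.03)&(c[:,:,2]<.13),205,300,85,195):
    if s[4]>1000: 
        b=cv2.minAreaRect(c[p[:,1],p[:,0],:2].astype(np.float32)); print("reader",s,b)
a=cv2.resize(im[90:260,200:470],None,fx=2.9,fy=2.9,interpolation=2)
cv2.imwrite("pics/crop.png",a[:,:,::-1])
s=shot("side"); g2=s["img"].min(2)
print("side", plane(s,[[307,269]],.099).round(3))
E
```

```text
sample [369.5 182.3] 326 depth z 0.077 [[ 0.605  -0.1378  0.076 ]]
sample [412.6 195. ] 326 depth z 0.078 [[ 0.5666 -0.2707  0.076 ]]
sample [362.5 213.5] 330 depth z 0.077 [[ 0.5085 -0.116   0.076 ]]
sample [407.  227.3] 74 depth z 0.1 [[ 0.4665 -0.2479  0.099 ]]
plate [265.39823009 207.78761062] [  7   3  28  10 113] ((265.44097900390625, 207.74917602539062), (3.9509286880493164, 28.114578247070312), 76.75948333740234) 0.03360995012315149
[[0.5229 0.2309 0.034 ]
 [0.544  0.1444 0.034 ]
 [0.5318 0.1414 0.034 ]
 [0.5107 0.2278 0.034 ]]
reader [   9   11   71   88 4343] ((0.737923800945282, 0.23653161525726318), (0.24410420656204224, 0.17202533781528473), 13.851959228515625)
side [[ 0.467 -0.24   0.099]]
```

View pics/crop.png

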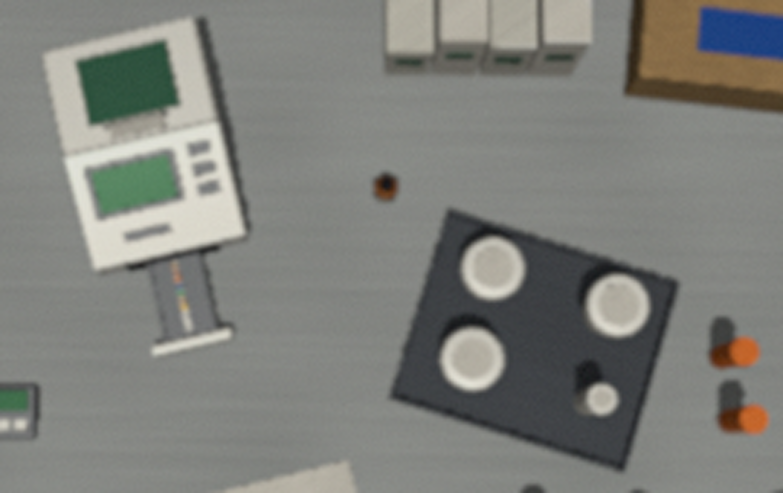

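The crop confirms it: the slim bottle is the small cap at crop (601,399), and the other three are wide lids. The heights, reader size and yaw (13.7°) all fit the given dimensions. I'll shut the fingers, align the yaw with the reader and go above the bottle.

```bash
python3 -m crank '[{"rot":[0,0,0.62],"translation":[0,0,0],"gripper":-1},{"rot":[0,0,0],"translation":[1,-0.85,0],"gripper":-1},{"rot":[0,0,0],"translation":[1,-0.85,0],"gripper":-1},{"rot":[0,0,0],"translation":[1,-0.85,0],"gripper":-1},{"rot":[0,0,0],"translation":[1,-0.85,0],"gripper":-1},{"rot":[0,0,0],"translation":[1,-0.85,0],"gripper":-1},{"rot":[0,0,0],"translation":[1,-0.85,0],"gripper":-1},{"rot":[0,0,0],"translation":[1,-0.85,0],"gripper":-1},{"rot":[0,0,0],"translation":[1,-0.85,0],"gripper":-1},{"rot":[0,0,0],"translation":[0.5,-0.4,0],"gripper":-1},{"rot":[0,0,0],"translation":[0,0,0],"gripper":-1},{"rot":[0,0,0],"translation":[0,0,0],"gripper":-1}]'
cat >> h.py <<'E'
def go(p):
    M=T(); d=np.array(p)-M[:3,3]; print("at",M[:3,3].round(4),"units",(M[:3,:3].T@d/.03).round(2),"yaw",np.degrees(np.arctan2(M[1,0],M[0,0])).round(1),"tilt",np.degrees(np.arccos(-M[2,2])).round(2))
E
python3 - <<'E'
from h import *
go([.4665,-.2479,.121])
d=shot("wrist","pics/w1.png"); c=cloud(d); m=(c[:,:,2]>.085)&(c[:,:,2]<.11)&(d["img"].min(2)>120)
n,l,s,ce=cv2.connectedComponentsWithStats(m.astype(np.uint8))
for i in range(1,n):
    if s[i,4]>150: print(s[i],ce[i].round(1),np.nanmedian(c[l==i],0).round(4),plane(d,[ce[i]],.099).round(4))
E
```

```text
time_s: 1.4
tool_pos: [0.3909, -0.3502, 0.2313]
eef_rot: [0.993, 0.12, -0.0, 0.0]
wrist_force: [-0.5, -0.8, -0.5]
opening: -0.0001
at [ 0.3909 -0.3502  0.2313] units [ 3.26 -2.72  3.67] yaw 13.7 tilt 0.04
[206  63  34  36 739] [220.1  78.1] [ 0.4664 -0.2431  0.0985] [[ 0.466  -0.2437  0.099 ]]
```

View pics/w1.png

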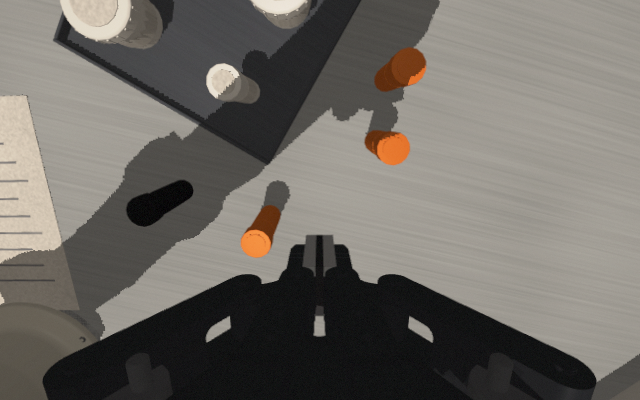

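The wrist view shows the slim cap at (220,78), measured at (0.466, -0.244), 4 mm from the top-view result. The three orange bottles and the black one are off the tray. I'll aim at (0.466, -0.245), staying high until I'm over it.

```bash
python3 -m crank '[{"rot":[0,0,0],"translation":[0.8,-0.7,0],"gripper":-1},{"rot":[0,0,0],"translation":[0.8,-0.7,0],"gripper":-1},{"rot":[0,0,0],"translation":[0.8,-0.7,0],"gripper":-1},{"rot":[0,0,0],"translation":[0.87,-0.71,0],"gripper":-1},{"rot":[0,0,0],"translation":[0,0,0.5],"gripper":-1},{"rot":[0,0,0],"translation":[0,0,0.7],"gripper":-1},{"rot":[0,0,0],"translation":[0,0,0.5],"gripper":-1},{"rot":[0,0,0],"translation":[0,0,0.5],"gripper":-1},{"rot":[0,0,0],"translation":[0,0,0.4],"gripper":-1},{"rot":[0,0,0],"translation":[0,0,0.2],"gripper":-1},{"rot":[0,0,0],"translation":[0,0,0],"gripper":-1},{"rot":[0,0,0],"translation":[0,0,0],"gripper":-1}]'
python3 - <<'E'
from h import *
go([.4662,-.245,.121])
d=shot("wrist","pics/w2.png"); c=cloud(d); m=(c[:,:,2]>.085)&(c[:,:,2]<.11)&(d["img"].min(2)>90)
n,l,s,ce=cv2.connectedComponentsWithStats(m.astype(np.uint8))
for i in range(1,n):
    if s[i,4]>150: print(s[i],ce[i].round(1),np.nanmedian(c[l==i],0).round(4),plane(d,[ce[i]],.099).round(4))
E
```

```text
time_s: 2.65
tool_pos: [0.4668, -0.245, 0.1476]
eef_rot: [0.993, 0.119, 0.0, 0.0]
wrist_force: [0.4, 0.4, -0.5]
opening: -0.0002
at [ 0.4668 -0.245   0.1476] units [-0.02 -0.01  0.89] yaw 13.7 tilt 0.03
[ 300  196   45   44 1472] [321.9 217.4] [ 0.4676 -0.2453  0.0984] [[ 0.468  -0.2456  0.099 ]]
```

View pics/w2.png

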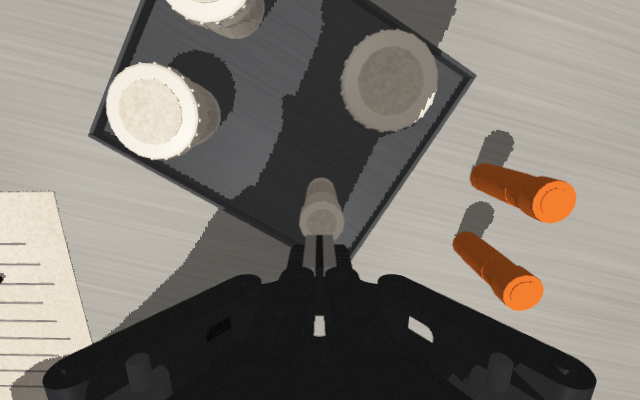

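The fingertips at (320,237) stand over the slim cap at (322,217), aligned within about 1 mm. Next I descend to about 22 mm above the cap and hold.

```bash
Z='x'; python3 -m crank '[{"rot":[0,0,0],"translation":[0,0,0.4],"gripper":-1},{"rot":[0,0,0],"translation":[0,0,0.3],"gripper":-1},{"rot":[0,0,0],"translation":[0,0,0.17],"gripper":-1},{"rot":[0,0,0],"translation":[0,0,0],"gripper":-1},{"rot":[0,0,0],"translation":[0,0,0],"gripper":-1},{"rot":[0,0,0],"translation":[0,0,0],"gripper":-1},{"rot":[0,0,0],"translation":[0,0,0],"gripper":-1},{"rot":[0,0,0],"translation":[0,0,0],"gripper":-1},{"rot":[0,0,0],"translation":[0,0,0],"gripper":-1},{"rot":[0,0,0],"translation":[0,0,0],"gripper":-1},{"rot":[0,0,0],"translation":[0,0,0],"gripper":-1},{"rot":[0,0,0],"translation":[0,0,0],"gripper":-1}]'
for i in 1 2; do python3 -m crank '[{"rot":[0,0,0],"translation":[0,0,0],"gripper":-1},{"rot":[0,0,0],"translation":[0,0,0],"gripper":-1},{"rot":[0,0,0],"translation":[0,0,0],"gripper":-1},{"rot":[0,0,0],"translation":[0,0,0],"gripper":-1},{"rot":[0,0,0],"translation":[0,0,0],"gripper":-1},{"rot":[0,0,0],"translation":[0,0,0],"gripper":-1},{"rot":[0,0,0],"translation":[0,0,0],"gripper":-1},{"rot":[0,0,0],"translation":[0,0,0],"gripper":-1},{"rot":[0,0,0],"translation":[0,0,0],"gripper":-1},{"rot":[0,0,0],"translation":[0,0,0],"gripper":-1}]'; done
python3 -c "
from h import *
go([.54,.19,.19])"
```

```text
time_s: 3.9
tool_pos: [0.4665, -0.2449, 0.1212]
eef_rot: [0.993, 0.119, 0.0, 0.0]
wrist_force: [0.4, -0.5, 0.4]
opening: -0.0002
time_s: 4.9
tool_pos: [0.4665, -0.2449, 0.1212]
eef_rot: [0.993, 0.119, 0.0, 0.0]
wrist_force: [-0.5, 0.5, 0.6]
opening: -0.0
time_s: 5.9
tool_pos: [0.4665, -0.2449, 0.1212]
eef_rot: [0.993, 0.119, 0.0, -0.0]
wrist_force: [-0.6, -0.4, -0.7]
opening: -0.0001
at [ 0.4665 -0.2449  0.1212] units [  5.81 -13.5   -2.29] yaw 13.7 tilt 0.0
```

Held for over 2.5 s. Now I rise and go towards the strip.

```bash
python3 -m crank '[{"rot":[0,0,0],"translation":[0,0,-0.7],"gripper":-1},{"rot":[0,0,0],"translation":[0,0,-1],"gripper":-1},{"rot":[0,0,0],"translation":[0,0,-1],"gripper":-1},{"rot":[0,0,0],"translation":[0.3,-1,0],"gripper":-1},{"rot":[0,0,0],"translation":[0.3,-1,0],"gripper":-1},{"rot":[0,0,0],"translation":[0.3,-1,0],"gripper":-1},{"rot":[0,0,0],"translation":[0.3,-1,0],"gripper":-1},{"rot":[0,0,0],"translation":[0.3,-1,0],"gripper":-1},{"rot":[0,0,0],"translation":[0.3,-1,0],"gripper":-1},{"rot":[0,0,0],"translation":[0.3,-1,0],"gripper":-1},{"rot":[0,0,0],"translation":[0.3,-1,0],"gripper":-1},{"rot":[0,0,0],"translation":[0.3,-1,0],"gripper":-1}]'
python3 -m crank '[{"rot":[0,0,0],"translation":[0.3,-1,0],"gripper":-1},{"rot":[0,0,0],"translation":[0.3,-1,0],"gripper":-1},{"rot":[0,0,0],"translation":[0.3,-1,0],"gripper":-1},{"rot":[0,0,0],"translation":[0.3,-0.7,0],"gripper":-1},{"rot":[0,0,0],"translation":[0,0,0],"gripper":-1},{"rot":[0,0,0],"translation":[0,0,0],"gripper":-1}]'
python3 - <<'E'
from h import *
go([.577,.198,.048])
d=shot("wrist","pics/w3.png"); c=cloud(d); w=d["img"].min(2)>110
def comp(m,nm,z,k):
    n,l,s,ce=cv2.connectedComponentsWithStats(m.astype(np.uint8))
    for i in range(1,n):
        if s[i,4]>k:
            b=cv2.minAreaRect(np.argwhere(l==i)[:,::-1].astype(np.float32))
            print(nm,s[i],np.nanmedian(c[l==i],0).round(4),"\n",plane(d,np.r_[[b[0]],cv2.boxPoints(b)],z).round(4).tolist())
comp(w&(c[:,:,2]>.029)&(c[:,:,2]<.039),"plate",.034,400)
comp((c[:,:,2]>.022)&(c[:,:,2]<.03)&(w|(np.ptp(d["img"].astype(int),2)>50)),"strip",.026,80)
E
```

```text
time_s: 7.1
tool_pos: [0.4812, 0.0378, 0.2024]
eef_rot: [0.993, 0.119, 0.0, 0.0]
wrist_force: [0.2, 0.2, -0.0]
opening: -0.0001
time_s: 7.7
tool_pos: [0.4898, 0.1532, 0.2021]
eef_rot: [0.993, 0.12, -0.0, 0.0]
wrist_force: [0.7, -0.6, -0.2]
opening: -0.0001
at [0.4898 0.1532 0.2021] units [ 3.18 -0.76  5.13] yaw 13.8 tilt 0.03
plate [252 134  88  13 918] [0.5254 0.1893 0.0329] 
 [[0.5258, 0.1877, 0.034], [0.5104, 0.2299, 0.034], [0.5214, 0.2317, 0.034], [0.541, 0.146, 0.034], [0.5303, 0.1433, 0.034]]
strip [263  40   8  93 348] [0.571  0.2279 0.027 ] 
 [[0.5702, 0.2277, 0.026], [0.6104, 0.2397, 0.026], [0.6114, 0.236, 0.026], [0.5271, 0.215, 0.026], [0.5259, 0.2189, 0.026]]
strip [ 269   40   56   94 3402] [0.5879 0.2052 0.0234] 
 [[0.5767, 0.1987, 0.026], [0.6119, 0.2338, 0.026], [0.6244, 0.1824, 0.026], [0.5391, 0.1611, 0.026], [0.5257, 0.2164, 0.026]]
strip [602 367  20  17 130] [ 0.3267 -0.2887  0.0261] 
 [[0.3258, -0.2908, 0.026], [0.3193, -0.2773, 0.026], [0.3427, -0.2882, 0.026], [0.3324, -0.3043, 0.026], [0.3086, -0.2935, 0.026]]
```

View pics/w3.png

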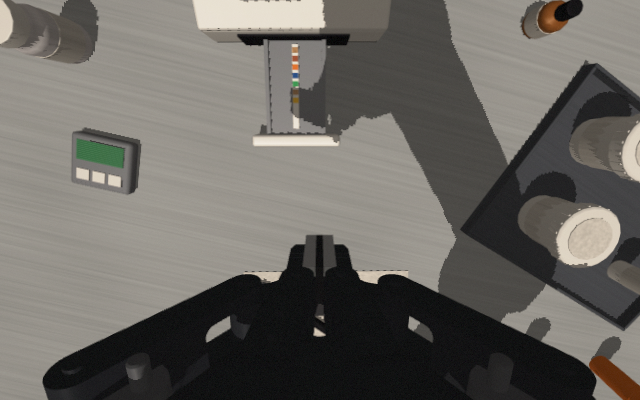

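The wrist view shows the strip from (296,43) to (296,130) on the open tray, and the white plate at about y=140. The strip centre comes out at (0.577, 0.199) in both views. I'll move over it, descend to about 21 mm above it and hold.

```bash
python3 -m crank '[{"rot":[0,0,0],"translation":[0.8,-0.2,0],"gripper":-1},{"rot":[0,0,0],"translation":[0.8,-0.2,0],"gripper":-1},{"rot":[0,0,0],"translation":[0.8,-0.2,0],"gripper":-1},{"rot":[0,0,0],"translation":[0.78,-0.19,0],"gripper":-1},{"rot":[0,0,0],"translation":[0,0,0.5],"gripper":-1},{"rot":[0,0,0],"translation":[0,0,0.9],"gripper":-1},{"rot":[0,0,0],"translation":[0,0,0.9],"gripper":-1},{"rot":[0,0,0],"translation":[0,0,0.9],"gripper":-1},{"rot":[0,0,0],"translation":[0,0,0.7],"gripper":-1},{"rot":[0,0,0],"translation":[0,0,0.4],"gripper":-1},{"rot":[0,0,0],"translation":[0,0,0],"gripper":-1},{"rot":[0,0,0],"translation":[0,0,0],"gripper":-1}]'
python3 - <<'E'
from h import *
go([.577,.199,.047])
d=shot("wrist","pics/w4.png")
E
```

```text
time_s: 8.95
tool_pos: [0.5773, 0.1981, 0.0737]
eef_rot: [0.993, 0.119, 0.0, 0.0]
wrist_force: [0.3, 0.1, 0.7]
opening: 0.0002
at [0.5773 0.1981 0.0737] units [-0.   -0.03  0.89] yaw 13.7 tilt 0.02
```

View pics/w4.png

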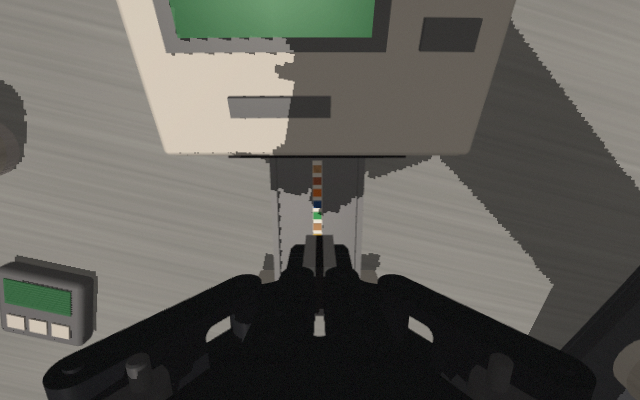

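The fingertips at (319,237) are in line with the strip, whose far half runs up to (317,160), and the reader is clear of the gripper. I'll descend the rest of the way and hold.

```bash
python3 -m crank '[{"rot":[0,0,0],"translation":[0,-0.03,0.4],"gripper":-1},{"rot":[0,0,0],"translation":[0,0,0.3],"gripper":-1},{"rot":[0,0,0],"translation":[0,0,0.17],"gripper":-1},{"rot":[0,0,0],"translation":[0,0,0],"gripper":-1},{"rot":[0,0,0],"translation":[0,0,0],"gripper":-1},{"rot":[0,0,0],"translation":[0,0,0],"gripper":-1},{"rot":[0,0,0],"translation":[0,0,0],"gripper":-1},{"rot":[0,0,0],"translation":[0,0,0],"gripper":-1},{"rot":[0,0,0],"translation":[0,0,0],"gripper":-1},{"rot":[0,0,0],"translation":[0,0,0],"gripper":-1},{"rot":[0,0,0],"translation":[0,0,0],"gripper":-1},{"rot":[0,0,0],"translation":[0,0,0],"gripper":-1}]'
for i in 1 2; do python3 -m crank '[{"rot":[0,0,0],"translation":[0,0,0],"gripper":-1},{"rot":[0,0,0],"translation":[0,0,0],"gripper":-1},{"rot":[0,0,0],"translation":[0,0,0],"gripper":-1},{"rot":[0,0,0],"translation":[0,0,0],"gripper":-1},{"rot":[0,0,0],"translation":[0,0,0],"gripper":-1},{"rot":[0,0,0],"translation":[0,0,0],"gripper":-1},{"rot":[0,0,0],"translation":[0,0,0],"gripper":-1},{"rot":[0,0,0],"translation":[0,0,0],"gripper":-1},{"rot":[0,0,0],"translation":[0,0,0],"gripper":-1},{"rot":[0,0,0],"translation":[0,0,0],"gripper":-1}]'; done
python3 -c "
from h import *
f=np.array([.5207,.1856]);u=np.array([.9716,.2368])
go([*(f-.045*u),.1]); go([*(f-.045*u),.018])"
```

```text
time_s: 10.2
tool_pos: [0.5769, 0.1994, 0.0472]
eef_rot: [0.993, 0.119, 0.0, 0.0]
wrist_force: [-0.5, 0.2, 0.0]
opening: 0.0003
time_s: 11.2
tool_pos: [0.5769, 0.1994, 0.0471]
eef_rot: [0.993, 0.119, 0.0, -0.0]
wrist_force: [-0.1, -0.9, -0.1]
opening: 0.0
time_s: 12.2
tool_pos: [0.5769, 0.1994, 0.0471]
eef_rot: [0.993, 0.119, 0.0, 0.0]
wrist_force: [-1.4, 0.4, -0.8]
opening: -0.0001
at [0.5769 0.1994 0.0471] units [-3.43  0.   -1.76] yaw 13.7 tilt 0.0
at [0.5769 0.1994 0.0471] units [-3.43  0.    0.97] yaw 13.7 tilt 0.0
```

```bash
python3 -m crank '[{"rot":[0,0,0],"translation":[0,0,-0.8],"gripper":-1},{"rot":[0,0,0],"translation":[0,0,-0.97],"gripper":-1},{"rot":[0,0,0],"translation":[-0.9,0,0],"gripper":-1},{"rot":[0,0,0],"translation":[-0.9,0,0],"gripper":-1},{"rot":[0,0,0],"translation":[-0.9,0,0],"gripper":-1},{"rot":[0,0,0],"translation":[-0.73,0,0],"gripper":-1},{"rot":[0,0,0],"translation":[0,0,0],"gripper":-1},{"rot":[0,0,0],"translation":[0,0,0.7],"gripper":-1},{"rot":[0,0,0],"translation":[0,0,0.8],"gripper":-1},{"rot":[0,0,0],"translation":[0,0,0.7],"gripper":-1},{"rot":[0,0,0],"translation":[0,0,0.53],"gripper":-1},{"rot":[0,0,0],"translation":[0,0,0],"gripper":-1}]'
python3 -c "
from h import *
f=np.array([.5207,.1856]);u=np.array([.9716,.2368])
go([*(f-.045*u),.018]); go([*(f+.093*u-.011*u),.018])"
```

```text
time_s: 13.4
tool_pos: [0.4759, 0.1748, 0.0165]
eef_rot: [0.993, 0.119, -0.002, 0.0]
wrist_force: [-0.2, -1.2, -0.5]
opening: -0.0001
at [0.4759 0.1748 0.0165] units [ 0.04  0.   -0.05] yaw 13.7 tilt 0.18
at [0.4759 0.1748 0.0165] units [ 4.27  0.   -0.06] yaw 13.7 tilt 0.18
```

```bash
python3 -m crank '[{"rot":[0,0,0],"translation":[0.4,0,-0.03],"gripper":-1},{"rot":[0,0,0],"translation":[0.35,0,0],"gripper":-1},{"rot":[0,0,0],"translation":[0.3,0,0],"gripper":-1},{"rot":[0,0,0],"translation":[0.3,0,0],"gripper":-1},{"rot":[0,0,0],"translation":[0.4,0,0],"gripper":-1},{"rot":[0,0,0],"translation":[0.4,0,0],"gripper":-1},{"rot":[0,0,0],"translation":[0.4,0,0],"gripper":-1},{"rot":[0,0,0],"translation":[0.4,0,0],"gripper":-1},{"rot":[0,0,0],"translation":[0.4,0,0],"gripper":-1},{"rot":[0,0,0],"translation":[0.3,0,0],"gripper":-1},{"rot":[0,0,0],"translation":[0.2,0,0],"gripper":-1},{"rot":[0,0,0],"translation":[0,0,0],"gripper":-1}]'
python3 -c "
from h import *
f=np.array([.5207,.1856]);u=np.array([.9716,.2368])
go([*(f+.093*u-.011*u),.018])"
```

```text
time_s: 14.6
tool_pos: [0.5902, 0.2026, 0.0192]
eef_rot: [0.993, 0.119, 0.001, -0.0]
wrist_force: [-0.3, 0.1, 0.2]
opening: 0.0005
at [0.5902 0.2026 0.0192] units [0.35 0.   0.04] yaw 13.7 tilt 0.07
```

Small steps now, watching the force for the hard stop.

```bash
python3 -m crank '[{"rot":[0,0,0],"translation":[0.1,0,0],"gripper":-1},{"rot":[0,0,0],"translation":[0.1,0,0],"gripper":-1},{"rot":[0,0,0],"translation":[0,0,0],"gripper":-1}]'
python3 -m crank '[{"rot":[0,0,0],"translation":[0.08,0,0],"gripper":-1},{"rot":[0,0,0],"translation":[0.08,0,0],"gripper":-1},{"rot":[0,0,0],"translation":[0,0,0],"gripper":-1}]'
```

```text
time_s: 14.9
tool_pos: [0.5951, 0.2039, 0.0192]
eef_rot: [0.993, 0.119, 0.0, -0.0]
wrist_force: [-0.8, 0.0, 0.1]
opening: 0.0002
time_s: 15.2
tool_pos: [0.5995, 0.205, 0.0191]
eef_rot: [0.993, 0.119, -0.0, 0.0]
wrist_force: [-1.7, -0.7, 0.2]
opening: 0.0002
```

```bash
for i in 1 2; do python3 -m crank '[{"rot":[0,0,0],"translation":[0.05,0,0],"gripper":-1},{"rot":[0,0,0],"translation":[0,0,0],"gripper":-1},{"rot":[0,0,0],"translation":[0,0,0],"gripper":-1}]'; done
python3 - <<'E'
from h import *
d=shot("wrist","pics/w5.png")
E
```

```text
time_s: 15.5
tool_pos: [0.5996, 0.205, 0.0191]
eef_rot: [0.993, 0.119, -0.001, 0.001]
wrist_force: [-5.5, -2.2, 2.6]
opening: -0.0001
time_s: 15.8
tool_pos: [0.5996, 0.205, 0.0188]
eef_rot: [0.993, 0.119, -0.003, 0.001]
wrist_force: [-8.6, -3.3, 6.6]
opening: -0.0002
```

View pics/w5.png

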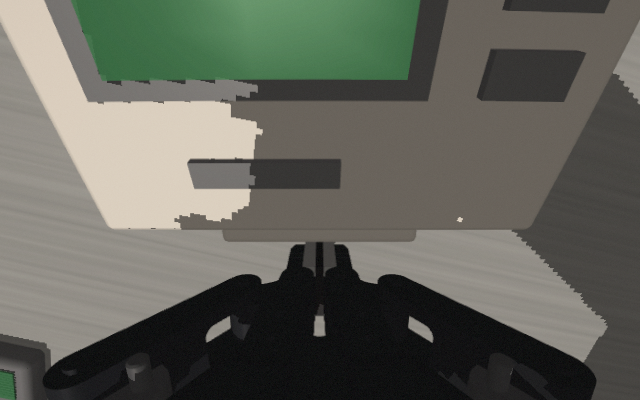

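The force rose to 9 N with no further travel, and the plate at (223–416, 235) is against the reader's front, so the tray is at its stop. I'll back off, rise clear and check.

```bash
python3 -m crank '[{"rot":[0,0,0],"translation":[-0.3,0,0],"gripper":-1},{"rot":[0,0,0],"translation":[-0.6,0,0],"gripper":-1},{"rot":[0,0,0],"translation":[-0.9,0,0],"gripper":-1},{"rot":[0,0,0],"translation":[-0.9,0,0],"gripper":-1},{"rot":[0,0,0],"translation":[0,0,-0.8],"gripper":-1},{"rot":[0,0,0],"translation":[-0.8,0,-1],"gripper":-1},{"rot":[0,0,0],"translation":[-0.8,0,-1],"gripper":-1},{"rot":[0,0,0],"translation":[-0.3,0,-1],"gripper":-1},{"rot":[0,0,0],"translation":[0,0,-1],"gripper":-1},{"rot":[0,0,0],"translation":[0,0,-0.4],"gripper":-1},{"rot":[0,0,0],"translation":[0,0,0],"gripper":-1},{"rot":[0,0,0],"translation":[0,0,0],"gripper":-1}]'
python3 - <<'E'
from h import *
d=shot("wrist","pics/w6.png"); c=cloud(d)
m=(d["img"].min(2)>60)&(c[:,:,2]>.029)&(c[:,:,2]<.039)&(c[:,:,0]>.56)&(c[:,:,0]<.66)&(abs(c[:,:,1]-.205)<.08)
u=np.array([.9716,.2368]); s=(c[m][:,:2]-[.738,.2365])@u
print(m.sum(),"front along reader x (want -.132..-.120):",np.percentile(s,[2,50,98]).round(4))
t=shot("top","pics/top2.png"); g=t["img"].min(2)
n,l,st,ce=cv2.connectedComponentsWithStats((g[162:252,335:436]>150).astype(np.uint8))
for i in range(1,n):
    if st[i,4]>25: print((ce[i]+[335,162]).round(1),st[i,4])
E
```

```text
time_s: 17.05
tool_pos: [0.4686, 0.1726, 0.1746]
eef_rot: [0.993, 0.119, 0.0, 0.0]
wrist_force: [-0.5, -0.0, -0.5]
opening: 0.0001
1831 front along reader x (want -.132..-.120): [-0.1328 -0.1271 -0.1199]
[369.5 182.3] 327
[412.6 195. ] 327
[362.5 212. ] 276
[407.1 227.3] 75
```

View pics/top2.png

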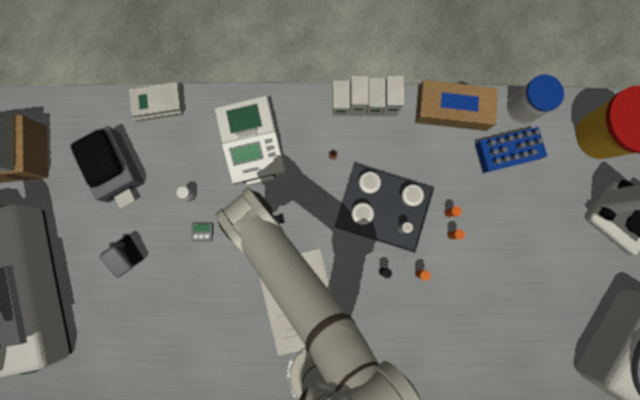

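The tray is home, with the plate spanning -0.133 to -0.120 against the nominal -0.132 to -0.120. All samples are where they were; the cup at (363,213) only has the arm's shadow across it. The gripper is clear.

```bash
python3 -c "
from bench import hand_in
print(hand_in())"
```

```text
the job is handed in; nothing more can be done
None
```

The point-and-check and the tray push are done in the order asked, and the job is handed in at about 17 s of the 58 s allowed.

- **Slim bottle:** I pointed straight down at the white slim bottle on the tray, fingers shut, about 22 mm above its cap, for over 2.5 s.
- **Test strip:** I pointed the same way about 21 mm above the strip's centre, again for over 2.5 s.
- **Tray:** I pushed the front plate until the tool stopped moving and the force rose to about 11 N, then backed off and rose clear.

**Last checks:** The tray's plate spans -133 to -120 mm along the reader's x (home is -132 to -120). The wrist force is near zero with the gripper clear. The slim bottle and two cups are at their starting pixels to within 0.1 px.

**Disagreements:** The third cup's blob centre shifted 1.5 px and shrank, which I put down to the arm's shadow across it. Early on, the camera views put the bottle up to 8 mm apart in y. The wrist view just before pointing agreed with the aim to about 2 mm.

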